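# Hold a spice grinder's bayonet lid at its pulse mark

## Task

Of the two black lids, put the one that fits (the smaller) onto the grey spice grinder, its two lugs down through the slots so that it sits flat, then twist it clockwise (seen from above) against the spring until its white pointer lines stand at the middle of the green pulse marks, half-way to the red marks; do not go on to the red marks, where the lock clicks. Finish while still gripping the lid and holding it there, because the spring turns it back if you let go. Leave the larger lid, the jars and the mug where they are.

Things in the scene. Friction and masses are not known exactly. Their poses are not given: they have to be found in the camera images.
- lid_bar (a point): centre of the grip bar of the lid that fits (black, 57 mm high): on the lid's axis, 39 mm above the lid's underside, 18 mm above the top of its disc, 18 mm below the bar's top. The bar is 54 mm long, 14 mm thick, 36 mm high. x along the bar, y across its thickness, z up. White pointer lines on the disc and the lugs below lie along +x and -x; the lid is the same after a half turn.
- lid: the lid that fits, about 120 g, lying bar up: disc 82 mm across, 7 mm thick; below it a round spigot 50 mm across, 14 mm deep, with two steel lugs at its lower end (12 mm wide, 6 mm high, 66 mm tip to tip). Origin: centre of the spigot's underside; axes as at the bar.
- big_lid_bar (a point): centre of the grip bar of the larger lid, a bystander: same shape, height and colour, but its disc is 100 mm across and its spigot (68 mm across, lugs 84 mm tip to tip) does not enter the grinder. Axes as for the other lid.
- grinder: grey round spice grinder fixed to the worktop, 108 mm across, 90 mm high. On its rim a white mark at each slot (+x, -x); green pulse marks centred 42 degrees clockwise of each slot, 20 degrees wide; red lock marks 84 degrees clockwise. A sprung ball starts to resist the lid at about 54 degrees, the lock clicks from about 68. Origin: centre of its underside.
- grinder_mouth (a point): centre of the grinder's mouth, in the top face of its grey collar 88 mm above the worktop (the rim outside 90 mm diameter is 2 mm higher). Bore 55 mm, collar 6 mm thick; two slots 17 mm wide, 71 mm tip to tip, along +x and -x. With the bar along x the lid drops in until its disc rests on the collar: bar centre 25 mm above this point. Twisted, it has 2 mm of play up and down.
- pulse_ring (a joint): angle (rad) of the orange sprung ring in the mouth that the lugs push round: 0 at rest, grows clockwise seen from above, up to 1.49. It begins to move once the lid is 0.08 rad clockwise of the slots' middle, so it reads about 0.65 with the lid at the middle of the green mark. The spring pushes back with 0.04 N m at 0, 0.09 N m there.
- honey_jar_mid (a point): bystander: honey jar with black cap, 71 mm wide, 110 mm high; point half-way up
- spice_1_mid (a point): bystander: spice jar with black cap, 41 mm wide, 105 mm high; point half-way up
- mug_mid (a point): bystander: white mug with a blue flower pattern, 82 mm wide (114 mm with its handle), 91 mm high; point half-way up on its axis
There are look-alikes about, which are no part of the job. What is shaped like the part that bears honey_jar_mid but pink or turquoise is not meant.

How it is judged:
By the outcome, as a careful person would: the job done as asked, in the order asked, and still so for the second after the job is handed in, while the arm keeps its last pose, push and grip.
It also fails if it takes over 40 s, if anything falls off the work surface, if the arm or the gripper's body presses on something with over 40 N, if the wrist force passes 120 N, or if a joint passes its speed limit or range.

## Robot

A 7-joint arm with a two-finger parallel gripper is mounted at the origin on a cart in front of the work surface, level with it; the furniture and walls round the work are solid. World frame = base frame: x ahead of the robot, y to its left, z up, the work surface at z = 0. Lengths are in m, angles in rad, forces in N, time in s.
With the tool pointing down it reaches from about 0.425 to 0.875 m from the base axis. Payload 4.7 kg.
Tool frame: the origin (TCP) lies where the fingers leave the gripper's body, on its centre line; the fingertips stand 70 mm ahead of it and the grasp point (between the pads) lies 51 mm ahead of it; z points along the fingers, y is the line along which they close (so a half turn about z gives the same grasp; the last joint's range is limited). The gripper opens to 87 mm and grips with 3 to 60 N. Pads are 19 mm wide; open, the fingers measure 117 mm over their backs; the gripper's body (75 mm by 190 mm) begins 51 mm behind the grasp point.
Start: joints at [1.311, 0.321, -0.07, 1.45, 0.023, 1.371, -0.057], TCP at [0.176, -0.626, 0.292] pointing down, gripper open.
Joint ranges: [-2.86, 2.86], [-0.3, 2.09], [-1.38, 1.24], [0.06, 2.45], [-1.56, 4.7], [0.09, 2.05], [-2.69, 2.69]. Speed limits (rad/s): [2.57, 2.57, 3.14, 3.14, 3.14, 3.14, 3.14].

## Interface

Orientations are given as a rotation vector (axis times angle).
In Python, from bench import ctrl gives the robot as it stands.
- The arm moves only by the tool drive_tool, never from a script. Its argument "motion" is a list of rows, each a list of 3 entries, a list of its own where there are three numbers: the shift along the tool's x, y, z in cm, then the turn, a rotation vector about the tool's x, y, z in degrees, then the opening, from -1 (shut) to 1 (fully open). In form: [[[x, y, z], [ax, ay, az], claw], ...]. A call has 1 to 12 rows; each row shifts and turns the commanded pose from where the row before left it, along the tool's axes as they then stand; what a row does not reach is not made up. A row lasts 1/8 s, in which the tool goes at most 62.5 mm and 10.7 degrees, less where a joint would pass 70% of its speed; a pose out of reach is approached as far as the arm can. A call with a gripper value outside its range is refused whole. The fingers move at their own pace and stop on an object; "force" is the grip in N (left out, the last holds). Time passes only in rows, so rows that do not move let the fingers close. It gives the time, the measured TCP pose, the force, the opening and the grip force at its end, in the units of the state.
- ctrl.get_state(): the state, without advancing time (a new reading comes with each control period).
- ctrl.get_image(name): name is "scene" or "top" or "wrist"; returns the picture (400x640x3 uint8, red, green, blue); there is no depth.
- ctrl.calibration(name): a dict with "K" (3x3 intrinsics, pixels), "origin" and "attitude" of the camera in the world; the wrist camera has in their place "tool_from_camera" (4x4, takes a point from camera to tool coordinates, whose origin is the TCP and whose axes are the flange's). Camera axes: x right, y up, looking along -z (the intrinsics and any distortion apply to the point x, -y, -z); pixel columns grow to the right and rows downward; lengths in m; the calibration is good to about 2 mm. A picture is of the moment at which its call begins: read the wrist's pose just before it. calibration takes no time and is no camera call.
- ctrl.close_job(): hands the job in; it is judged then, once.
The state is a dict: "time": time; "joint_positions": joint angles; "qd": joint speeds; "joint_torque": joint torques, N m; "position": TCP position; "tool_rot": TCP orientation; "ft_force": force on the tool from outside, world axes, zero at the start; "torque": the same for the moment, N m; "grip_width": opening from 0.0 (shut) to 1.0 (fully open); "grip_force": force on a finger pad.
Only numpy, scipy, OpenCV 4.12 (cv2) and the standard library are available. Lean on these libraries where they do the work, as an engineer would, in place of code of your own. Each camera call takes 0.05 s, during which the arm holds its last target. There are 200 camera calls.

## Working session

There is one attempt and no reset: what is moved stays moved. The work goes in short steps, Python scripts to look and compute and a tool call to move; the robot and the scene stay as the last step left them, time stands still between calls to the robot, and variables do not carry over. Pictures are saved under pics/ and viewed, at most 10 in all, crops included, and the job is handed in when it is done.

Besides the shell and the picture viewer there is one more tool, called after ">>>" as name(argument=value, ...) on one line, values as JSON. drive_tool: Moves the arm, as the interface text tells. Its arguments: {"type":"object","properties":{"motion":{"type":"array","items":{"type":"array"}},"force":{"type":"number"}},"required":["motion"]}

```bash
mkdir -p pics
python3 - <<'E'
from bench import ctrl
import cv2,numpy as np
for n in("scene","top"):
    cv2.imwrite(f"pics/{n}0.png",ctrl.get_image(n)[:,:,::-1]); c=ctrl.calibration(n); print(n,c)
print(ctrl.calibration("wrist")); print(ctrl.get_state())
E
```

```text
scene {'K': array([[381.96985163,   0.        , 316.13520077],
       [  0.        , 381.96985163, 202.30088018],
       [  0.        ,   0.        ,   1.        ]]), 'origin': array([-0.00458505,  1.05483721,  0.77597426]), 'attitude': array([ 0.33455296, -1.32002406, -2.32712516])}
top {'K': array([[449.64329852,   0.        , 321.70838369],
       [  0.        , 449.64329852, 201.78961418],
       [  0.        ,   0.        ,   1.        ]]), 'origin': array([-0.09173015,  0.28653881,  1.59841011]), 'attitude': array([ 0.29071122, -0.41931846, -1.89311458])}
{'K': array([[314.3494876 ,   0.        , 319.55800562],
       [  0.        , 314.3494876 , 200.22865748],
       [  0.        ,   0.        ,   1.        ]]), 'tool_from_camera': array([[ 1.30359967e-03,  9.64419379e-01,  2.64373907e-01,
         7.25427546e-02],
       [ 9.99998938e-01, -1.08496863e-03, -9.72991315e-04,
         5.55213529e-04],
       [-6.51534285e-04,  2.64374895e-01, -9.64419769e-01,
        -9.23128471e-02],
       [ 0.00000000e+00,  0.00000000e+00,  0.00000000e+00,
         1.00000000e+00]])}
{'time': 0.1, 'joint_positions': array([ 1.31109472,  0.32179817, -0.07007025,  1.45156618,  0.02258062,
        1.37079457, -0.05692496]), 'qd': array([ 0.00118479, -0.00249554, -0.00085788, -0.00158986, -0.00093932,
        0.00032636,  0.00114006]), 'joint_torque': array([-3.28323868e-04, -4.92570162e+01, -4.05758740e-01, -3.13398314e+01,
       -6.40928792e-02,  3.96072585e-02,  7.96867016e-05]), 'position': array([ 0.1756099 , -0.62543553,  0.29123203]), 'tool_rot': array([-3.11046776e+00, -4.28483049e-01,  5.03313044e-04]), 'ft_force': array([0.64683985, 0.30087865, 0.42000965]), 'torque': array([-0.01951675,  0.02748867, -0.02489835]), 'grip_force': 0.0, 'grip_width': 0.9976338575160437}
```

View pics/top0.png

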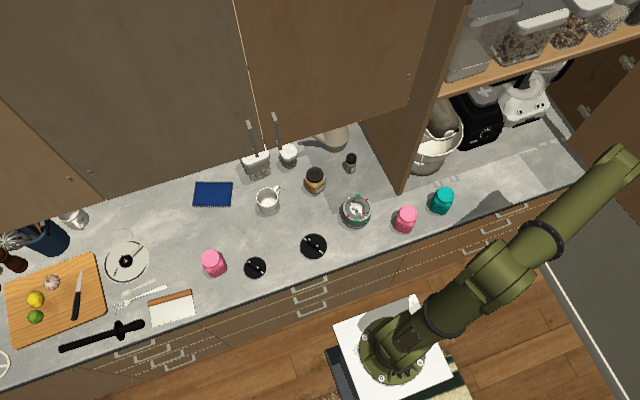

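View pics/scene0.png

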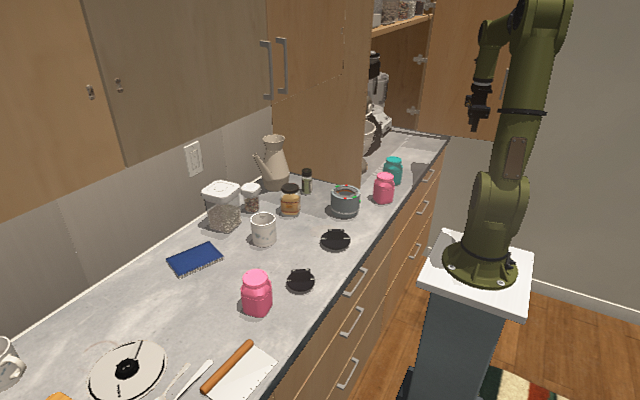

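Top view: black lids at (255,267) and (313,246), the grinder at (355,211). The lid at (255,267) looks smaller. I'll measure both and confirm in one crop.

```bash
cat > h.py <<'E'
from bench import ctrl
import cv2,numpy as np
from scipy.spatial.transform import Rotation as R
def cam(n,st=None):
    c=ctrl.calibration(n)
    if n!="wrist": return c["K"],R.from_rotvec(c["attitude"]).as_matrix(),np.array(c["origin"])
    T=c["tool_from_camera"];Rt=R.from_rotvec(st["tool_rot"]).as_matrix()
    return c["K"],Rt@T[:3,:3],Rt@T[:3,3]+st["position"]
def ray(C,uv,z):
    K,A,o=C
    p=np.linalg.inv(K)@[uv[0],uv[1],1]; d=A@[p[0],-p[1],-p[2]]
    return o+d*(z-o[2])/d[2]
def proj(C,P):
    K,A,o=C
    q=A.T@(np.asarray(P)-o); p=K@[q[0],-q[1],-q[2]]; return p[:2]/p[2]
def blobs(m,amin=100):
    n,l,s,c=cv2.connectedComponentsWithStats(m.astype(np.uint8)); return [(l==i,s[i],c[i]) for i in range(1,n) if s[i][4]>=amin]
E
python3 - <<'E'
from h import *
im=cv2.imread("pics/top0.png");C=cam("top")
dark=im.max(2)<70
for m,s,c in blobs(dark,60):
    if 230<c[0]<340 and 225<c[1]<290:
        cs,_=cv2.findContours(m.astype(np.uint8),0,1);h=cv2.convexHull(max(cs,key=len))
        pts=np.array([ray(C,p[0],.021) for p in h]);(x,y),r=cv2.minEnclosingCircle(pts[:,:2].astype(np.float32))
        print(s,c,x,y,"diam",2*r,"reach",np.hypot(x,y))
print("grinder",ray(C,(355,208),.09))
for n,p in dict(honey=(315,180),spice=(351,163),mug=(268,201),pinkL=(213,263),pinkR=(405,219)).items(): print(n,ray(C,p,.05))
a=cv2.resize(im[235:285,235:335],None,fx=6,fy=6,interpolation=2);b=cv2.resize(im[185:235,330:380],None,fx=6,fy=6,interpolation=2)
cv2.imwrite("pics/crop1.png",np.hstack([a[:,:500],b]))
E
```

```text
[300 234  27  25 493] [312.86206897 246.15415822] 0.43910565972328186 0.12300632148981094 diam 0.09905483573675156 reach 0.4560091397411606
[244 257  22  22 354] [254.43785311 267.51412429] 0.43597784638404846 0.3497738540172577 diam 0.08100491762161255 reach 0.5589440325218249
grinder [ 0.49977253 -0.065324    0.09      ]
honey [0.68024489 0.02578651 0.05      ]
spice [ 0.70173645 -0.13380731  0.05      ]
mug [0.65810521 0.22416703 0.05      ]
pinkL [0.4934231  0.48218227 0.05      ]
pinkR [ 0.40854438 -0.23244196  0.05      ]
```

View pics/crop1.png

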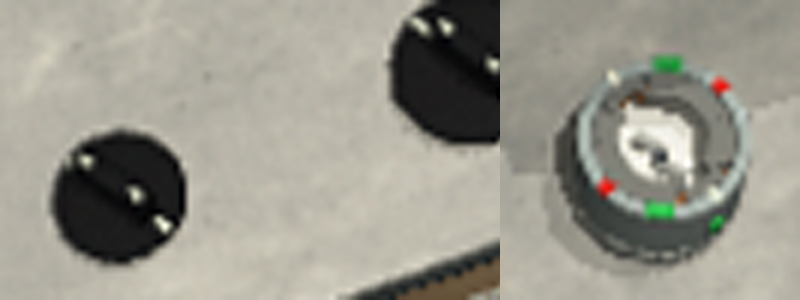

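The crop shows the smaller lid at left (about 81 mm disc, pointers at roughly (249,262) and (262,273)) and the larger one at right (99 mm). The grinder's white marks are at about (349,198) and (366,217). The lid at (255,267) is the one that fits. Next I'll work out the angles.

Run:
```python
from h import *
C=cam("top")
def ang(a,b,z):
    A,B=ray(C,a,z),ray(C,b,z); d=B-A; print(A,B,np.degrees(np.arctan2(d[1],d[0])),np.hypot(*d[:2]), (A+B)/2)
ang((249.2,261.7),(262.5,272.8),.021)
ang((348.8,197.8),(365.8,216.7),.09)
ang((358,195.5),(356.7,220),.09)
ang((366.7,199.2),(347.7,216),.09)
print("panel",ray(C,(400,192),0),ray(C,(362,123),0.),ray(C,(400,192),0.3))
s=R.from_rotvec(ctrl.get_state()["tool_rot"]).as_matrix();print(s.round(3))
```

```text
[0.46304404 0.36103273 0.021     ] [0.40635882 0.32800325 0.021     ] -149.77139856187117 0.06560609998607876 [0.43470143 0.34451799 0.021     ]
[ 0.5462936  -0.05948412  0.09      ] [ 0.45383415 -0.08902864  0.09      ] -162.27922117867658 0.09706506995586323 [ 0.50006388 -0.07425638  0.09      ]
[ 0.54311824 -0.09513584  0.09      ] [ 0.4533807  -0.05300291  0.09      ] 154.84933975936136 0.09913632005958421 [ 0.49824947 -0.07406937  0.09      ]
[ 0.51773177 -0.11956347  0.09      ] [ 0.47947188 -0.02826117  0.09      ] 112.73593704021516 0.09899459337675215 [ 0.49860182 -0.07391232  0.09      ]
panel [ 0.53706179 -0.27967776  0.        ] [ 0.89294187 -0.26509047  0.        ] [ 0.41904603 -0.17340655  0.3       ]
[[ 0.963  0.27  -0.001]
 [ 0.27  -0.963  0.002]
 [-0.    -0.002 -1.   ]]
```

>>> drive_tool(motion=[[[3.7,-4.1,0],[0,0,0],1],[[3.7,-4.1,0],[0,0,0],1],[[3.7,-4.1,0],[0,0,0],1],[[3.7,-4.1,0],[0,0,0],1],[[3.7,-4.1,0],[0,0,0],1],[[3.6,-4.1,0],[0,0,0],1],[[3.6,-4.1,0],[0,0,0],1],[[2.9,-4,0],[0,0,0],1],[[2.9,-4,0],[0,0,0],1],[[2.9,-4,0],[0,0,0],1],[[2.9,-4,0],[0,0,0],1],[[2.9,-4,0],[0,0,0],1]], force=30)

```text
time: 1.6
position: [0.4311, -0.0467, 0.2921]
tool_rot: [3.112, 0.428, -0.0]
ft_force: [0.4, 0.1, 0.4]
grip_width: 1.0
grip_force: 0.0
```

>>> drive_tool(motion=[[[1.4,-4.8,0],[0,0,0],1],[[1.4,-4.8,0],[0,0,0],1],[[1.4,-4.8,0],[0,0,0],1],[[1.4,-4.8,0],[0,0,0],1],[[1.4,-4.8,2],[0,0,0],1],[[1.4,-4.8,2],[0,0,0],1],[[1.4,-4.8,2],[0,0,0],1],[[1.4,-4.8,2],[0,0,0],1],[[0,0,0],[0,0,-7],1],[[0,0,0],[0,0,-7],1],[[0,0,0],[0,0,0],1],[[0,0,0],[0,0,0],1]])

```text
time: 3.1
position: [0.4352, 0.3513, 0.2121]
tool_rot: [3.037, 0.801, -0.0]
ft_force: [0.9, 0.2, 0.1]
grip_width: 1.0
grip_force: 0.0
```

Run:
```python
from h import *
s=ctrl.get_state();im=ctrl.get_image("wrist")[:,:,::-1].copy();C=cam("wrist",s)
cv2.imwrite("pics/w1.png",im);print(s["position"],s["tool_rot"],s["joint_positions"])
print("expected lid px",proj(C,[.4355,.347,.021]))
white=(im.min(2)>150)
dark=im.max(2)<60
for m,st,c in blobs(dark,400): print("dark",st,c.round(1))
```

```text
[0.43522757 0.35131532 0.21207536] [ 3.03746102e+00  8.00730376e-01 -2.66378366e-04] [ 0.23250337  0.40325088 -1.15798565  1.75289134  0.38949767  1.24396999
 -2.08033421]
expected lid px [322.7102674  196.62050969]
dark [ 278  151   86   84 5494] [320.2 192.5]
dark [102 188  44  34 575] [121.6 204.6]
dark [    0   230   640   170 84391] [311.  324.4]
```

View pics/w1.png

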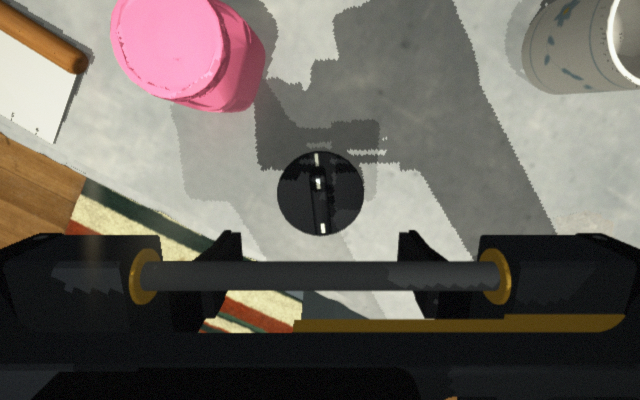

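The wrist view shows the small lid's disc centred near (320,193), with pointers at about (317,158) and (322,229). The pink jar and mug are well clear.

Run:
```python
from h import *
s=ctrl.get_state();im=cv2.imread("pics/w1.png");C=cam("wrist",s)
dark=im.max(2)<60
m=[b for b in blobs(dark,3000) if b[1][1]<200][0][0]
cs,_=cv2.findContours(m.astype(np.uint8),0,1);h=cv2.convexHull(max(cs,key=len))
pts=np.array([ray(C,p[0],.021)[:2] for p in h],np.float32)
print("disc",cv2.minEnclosingCircle(pts))
w=(im.min(2)>110);yy,xx=np.mgrid[:400,:640];w&=(np.hypot(xx-320.5,yy-193)<40)
P=[]
for mm,st,c in blobs(w,6): print(st,c); P.append(c)
P=[p for p in P if abs(p[1]-193)>25]
A,B=[ray(C,p,.021) for p in (P[0],P[-1])];d=A-B
print("mid",(A+B)/2,"len",np.hypot(*d[:2]),"ang",np.degrees(np.arctan2(d[1],d[0])))
Rt=R.from_rotvec(s["tool_rot"]).as_matrix();print("tool x ang",np.degrees(np.arctan2(Rt[1,0],Rt[0,0])))
c=cv2.minEnclosingCircle(pts)[0]
for q in (c,(A+B)[:2]/2): print("shift tool cm",(Rt.T@(np.array([*q,.09])-s["position"])*100).round(2))
```

```text
disc ((0.4366474449634552, 0.3503648340702057), 0.04048343375325203)
[315 154   4  11  33] [316.27272727 158.90909091]
[315 178   6  11  41] [317.65853659 182.43902439]
[320 223   6  10  41] [322.46341463 227.63414634]
mid [0.43601291 0.35073882 0.021     ] len 0.06615376502462256 ang 34.61399519452795
tool x ang 29.55356394985466
shift tool cm [ 0.07  0.15 12.22]
shift tool cm [ 0.04  0.08 12.22]
```

>>> drive_tool(motion=[[[0.05,0.1,4],[0,0,-5],1],[[0,0,4],[0,0,0],1],[[0,0,2.5],[0,0,0],1],[[0,0,1.3],[0,0,0],1],[[0,0,0],[0,0,0],1],[[0,0,0],[0,0,0],-1],[[0,0,0],[0,0,0],-1],[[0,0,0],[0,0,0],-1],[[0,0,0],[0,0,0],-1],[[0,0,0],[0,0,0],-1],[[0,0,0],[0,0,0],-1]], force=45)

```text
time: 4.53
position: [0.436, 0.3511, 0.0942]
tool_rot: [2.999, 0.936, -0.0]
ft_force: [-0.1, -0.3, 0.5]
grip_width: 0.401
grip_force: 0.0
```

>>> drive_tool(motion=[[[0,0,0],[0,0,0],-1],[[0,0,0],[0,0,0],-1],[[0,0,0],[0,0,0],-1],[[0,0,0],[0,0,0],-1],[[0,0,0],[0,0,0],-1]])

```text
time: 5.15
position: [0.4359, 0.3511, 0.0942]
tool_rot: [-2.999, -0.937, 0.0]
ft_force: [0.5, -0.2, -0.4]
grip_width: 0.157
grip_force: 45.0
```

>>> drive_tool(motion=[[[0,0,-3],[0,0,0],-1],[[0,0,-6],[0,0,0],-1],[[0,0,-6],[0,0,0],-1],[[-3.1,4.8,0],[0,0,0],-1],[[-3.1,4.8,0],[0,0,0],-1],[[-3.1,4.8,0],[0,0,0],-1],[[-3.1,4.8,0],[0,0,0],-1],[[-3.1,4.8,0],[0,0,0],-1],[[-3.1,4.8,0],[0,0,0],-1],[[-3.1,4.8,0],[0,0,0],-1],[[-3.1,4.8,0],[0,0,0],-1]])

```text
time: 6.52
position: [0.4502, -0.1075, 0.2443]
tool_rot: [2.997, 0.936, -0.001]
ft_force: [0.5, 0.9, -1.8]
grip_width: 0.158
grip_force: 45.0
```

>>> drive_tool(motion=[[[0,0,0],[0,0,9],-1],[[0,0,0],[0,0,8.7],-1],[[0,0,0],[0,0,0],-1],[[0,0,0],[0,0,0],-1]])

```text
time: 7.02
position: [0.4505, -0.1055, 0.2441]
tool_rot: [3.106, 0.469, -0.001]
ft_force: [0.3, -0.1, -1.1]
grip_width: 0.159
grip_force: 45.0
```

Run:
```python
from h import *
s=ctrl.get_state();im=ctrl.get_image("wrist")[:,:,::-1].copy();C=cam("wrist",s)
cv2.imwrite("pics/w2.png",im);print(s["position"],s["tool_rot"],s["joint_positions"],s["ft_force"])
print("expected mouth px",proj(C,[.499,-.074,.09]))
h=cv2.cvtColor(im,cv2.COLOR_BGR2HSV)
for n,m in dict(green=(h[...,0]>45)&(h[...,0]<85)&(h[...,1]>110)&(h[...,2]>60),red=((h[...,0]<6)|(h[...,0]>174))&(h[...,1]>150)&(h[...,2]>90)).items():
    for b in blobs(m,15): print(n,b[1],b[2].round(1),ray(C,b[2],.09).round(4))
```

```text
[ 0.45048023 -0.10552244  0.24412362] [ 3.10614971e+00  4.68695760e-01 -6.13282454e-04] [ 1.21813896 -0.02732118 -1.01520253  1.93181879 -0.02425233  1.22455039
 -1.05992844] [ 0.27328766 -0.13866815 -1.09557017]
expected mouth px [298.02391978 136.6463558 ]
green [328  75  24  26 310] [339.5  87.2] [ 0.5426 -0.0933  0.09  ]
green [244 174  23  21 242] [255.4 183.8] [ 0.4532 -0.0517  0.09  ]
red [354 125  12  13 137] [359.6 130.9] [ 0.5172 -0.1179  0.09  ]
```

View pics/w2.png

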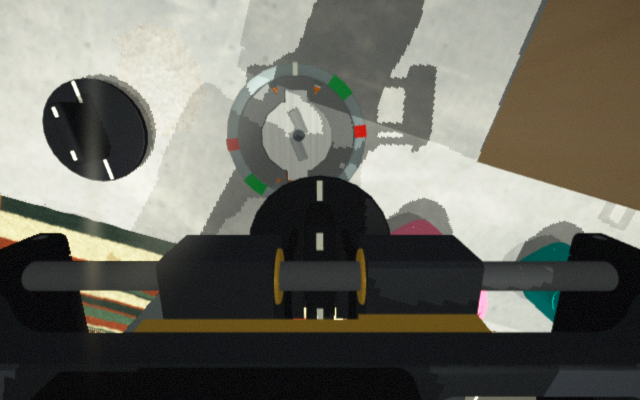

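The wrist view shows the grinder's mouth at about (297,134): white mark (295,68), green marks (340,87) and (255,184), red marks (360,131) and (232,145). The lid's disc, with pointers near x=319, is centred under the gripper. Next I'll refine the centre, slot angle and lid offset in the hand.

Run:
```python
from h import *
s=ctrl.get_state();im=cv2.imread("pics/w2.png");C=cam("wrist",s)
h=cv2.cvtColor(im,cv2.COLOR_BGR2HSV)
sub=((h[...,0]<8)|(h[...,0]>172))&(h[...,1]>90)
for b in blobs(sub,30):
    if 225<b[2][0]<370 and 60<b[2][1]<200: print("red",b[1],b[2],ray(C,b[2],.09))
w=(im.min(2)>150)
for b in blobs(w,6):
    x,y=b[2]
    if 285<x<330 and 60<y<320: print("white",b[1],b[2],ray(C,b[2],.09))
Rt=R.from_rotvec(s["tool_rot"]).as_matrix();print("toolx",np.degrees(np.arctan2(Rt[1,0],Rt[0,0])))
tl=lambda uv:(Rt.T@(ray(C,uv,s["position"][2]-.0732)-s["position"])*1000).round(1)
for uv in [(319.5,177),(319.5,181),(319.5,199),(319.5,234),(319.5,249),(252,226),(388,226)]: print(uv,tl(uv))
dk=(im.max(2)<60);print([np.flatnonzero(np.diff(dk[r,230:410].astype(int))) +230 for r in (200,215,228)], np.flatnonzero(dk[160:190,340])[:3]+160)
```

```text
red [354 124  13  14 161] [359.95652174 131.18012422] [ 0.51706029 -0.11828503  0.09      ]
red [227 138  12  13 128] [232.421875  144.1484375] [ 0.47853712 -0.02710211  0.09      ]
white [294  63   3   7  12] [294.66666667  66.08333333] [ 0.54679473 -0.05768184  0.09      ]
white [ 266   90   58   48 1286] [295.81804044 114.96967341] [ 0.51404196 -0.06798405  0.09      ]
white [304 308   2   9  16] [304.5625 311.5625] [ 0.35214387 -0.12279196  0.09      ]
toolx 17.133282275730416
(319.5, 177) [40.   0.7 73.2]
(319.5, 181) [37.9  0.7 73.2]
(319.5, 199) [27.9  0.7 73.2]
(319.5, 234) [ 7.5  0.7 73.2]
(319.5, 249) [-1.7  0.7 73.2]
(252, 226) [ 12.2 -37.   73.2]
(388, 226) [12.3 39.  73.2]
[array([265, 316, 322, 373]), array([255, 383]), array([250, 389])] [179 180 181]
```

>>> drive_tool(motion=[[[2.8,-0.9,0],[0,0,0],-1],[[2.75,-0.9,0],[0,0,0],-1],[[0,0,3],[0,0,0],-1],[[0,0,2],[0,0,0],-1],[[0,0,0],[0,0,0],-1],[[0,0,0.7],[0,0,0],-1],[[0,0,0.4],[0,0,0],-1],[[0,0,0.3],[0,0,0],-1],[[0,0,0],[0,0,0],-1]])

```text
time: 8.2
position: [0.4984, -0.0725, 0.1802]
tool_rot: [3.107, 0.464, -0.0]
ft_force: [0.2, 0.5, -1.9]
grip_width: 0.159
grip_force: 45.0
```

>>> drive_tool(motion=[[[0,0,0.4],[0,0,0],-1],[[0,0,0.4],[0,0,0],-1],[[0,0,0.3],[0,0,0],-1],[[0,0,0],[0,0,0],-1]])

```text
time: 8.7
position: [0.4982, -0.0723, 0.1689]
tool_rot: [-3.107, -0.464, 0.001]
ft_force: [-0.5, 0.1, -1.6]
grip_width: 0.152
grip_force: 45.0
```

>>> drive_tool(motion=[[[0,0,0.1],[0,0,0],-1],[[0,0,0.1],[0,0,0],-1],[[0,0,0],[0,0,0],-1]])

```text
time: 9.07
position: [0.4986, -0.0723, 0.1681]
tool_rot: [3.107, 0.464, -0.001]
ft_force: [-2.9, -0.7, 6.4]
grip_width: 0.159
grip_force: 45.0
```

>>> drive_tool(motion=[[[0,0,-0.1],[0,0,0],-1],[[0,0,0],[0,0,7],-1],[[0,0,0],[0,0,7],-1],[[0,0,0],[0,0,7],-1],[[0,0,0],[0,0,7],-1],[[0,0,0],[0,0,7],-1],[[0,0,0],[0,0,4],-1],[[0,0,0],[0,0,0],-1],[[0,0,0],[0,0,0],-1]])

```text
time: 10.2
position: [0.4985, -0.0723, 0.1682]
tool_rot: [3.084, -0.598, 0.0]
ft_force: [0.4, -0.3, -0.9]
grip_width: 0.158
grip_force: 45.0
```

Run:
```python
from h import *
s=ctrl.get_state();im=ctrl.get_image("wrist")[:,:,::-1].copy();C=cam("wrist",s)
t=ctrl.get_image("top")[:,:,::-1]
cv2.imwrite("pics/w3.png",np.vstack([im[60:330],cv2.resize(t[170:250,300:460],(640,320),interpolation=2)]))
cv2.imwrite("pics/w3raw.png",im)
Rt=R.from_rotvec(s["tool_rot"]).as_matrix();print("toolx",np.degrees(np.arctan2(Rt[1,0],Rt[0,0])),s["position"],s["ft_force"],s["torque"],s["joint_positions"][6])
```

```text
toolx -21.9301814267035 [ 0.4984767  -0.07228335  0.16822999] [ 0.38073825 -0.2538968  -0.92006537] [ 0.0298074  -0.00786243  0.12367459] -2.0181011000486984
```

View pics/w3.png

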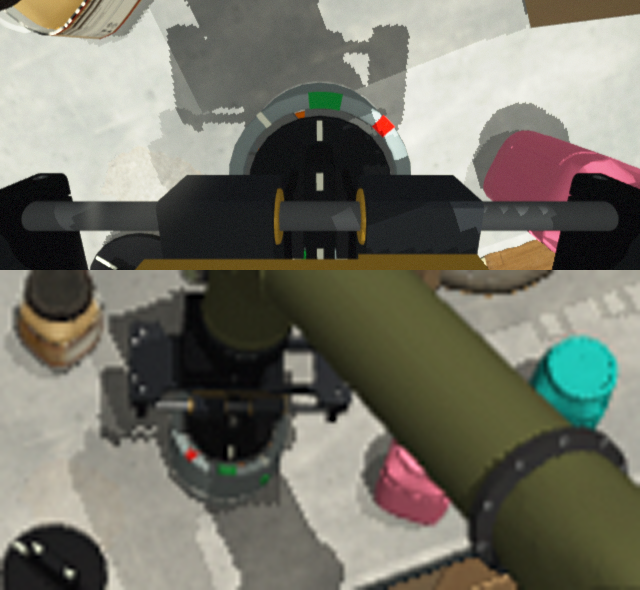

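The pointer is at column 319 and the green mark's middle at column 325, both on the rim above the disc, so about 3° are missing. That agrees with the 39° turned so far.

>>> drive_tool(motion=[[[0,0,0],[0,0,3],-1],[[0,0,0],[0,0,0],-1],[[0,0,0],[0,0,0],-1]])

```text
time: 10.68
position: [0.4984, -0.0723, 0.1682]
tool_rot: [3.067, -0.679, 0.0]
ft_force: [0.0, 0.0, -0.7]
grip_width: 0.155
grip_force: 45.0
```

Run:
```python
from h import *
s=ctrl.get_state();im=ctrl.get_image("wrist")[:,:,::-1].copy();C=cam("wrist",s)
cv2.imwrite("pics/w4.png",im)
Rt=R.from_rotvec(s["tool_rot"]).as_matrix();print("toolx",np.degrees(np.arctan2(Rt[1,0],Rt[0,0])),s["position"],s["ft_force"],s["torque"])
h=cv2.cvtColor(im,cv2.COLOR_BGR2HSV)
c=np.array([.4979,-.0726])
def a(uv,z):
    p=ray(C,uv,z)[:2]-c;return np.degrees(np.arctan2(p[1],p[0])),np.hypot(*p)
for b in blobs((h[...,0]>45)&(h[...,0]<85)&(h[...,1]>110)&(h[...,2]>60),60): print("green",b[1],b[2],a(b[2],.09))
W=[b for b in blobs(im.min(2)>130,8) if 305<b[2][0]<335 and 170<b[2][1]<260]
for b in W: print("white",b[1],b[2],a(b[2],.095))
```

```text
toolx -24.948316447987096 [ 0.49843101 -0.07232848  0.16821471] [ 0.02837034  0.03853869 -0.70766474] [0.09052929 0.01517791 0.10650551]
green [303 151  35  19 563] [319.84724689 159.93072824] (np.float64(-24.914362613749184), np.float64(0.0492135499996045))
white [317 181   5  19  94] [319.0212766  190.09574468] (np.float64(-24.161431819449625), np.float64(0.03356819779234559))
white [316 233   7  17  99] [319.38383838 240.94949495] (np.float64(-21.639755226933907), np.float64(0.00399460803742328))
```

The pointer and the green mark's middle agree within 1°, and the lid is seated and gripped, so I'm handing in.

```bash
python3 -c "
from bench import ctrl
print(ctrl.close_job())"
```

```text
the job is handed in; nothing more can be done
None
```

The smaller lid is seated flat in the grinder and twisted about 42° clockwise, its pointers within 1° of the middle of the green marks; the job was handed in at about 10.7 s with the lid still gripped and held, and no verdict came back.

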